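Bin the old lens case

TASK

Throw away the old contact-lens case that lies in the lower level of the caddy: lift the upper tray by its handle over the stop bumps on the rim, slide it right across to the other end, lay the case on the waste box's ledge and let go of it, then push it in through the sprung flap so that it drops inside and the flap shuts behind it. Put the tray back over the bumps, down in its own end of the caddy, and leave the other things on the vanity where they are.

Things in the scene. Friction and masses are not known exactly. Their poses are not given: they have to be found in the camera images.
- caddy: Two-level plastic caddy, fixed. Origin: centre of its underside, z up, 250 mm along its y, 144 along x. White open bin: inner floor 4 mm up, walls 4 mm, rim 50 mm up with a flange to 156 mm along x. A 40 mm high partition at y = 0 halves it; the old lens case lies in the -y half under the upper tray, a round compact 20 mm high in the +y half.
- tray (a joint): Travel of the upper tray along the caddy's +y, m: 0 = home over the -y half, 0.120 = right across over the +y half, leaving the -y half open. At home its two rear feet (51 mm from its centre towards -y) sit behind the bumps with 6 mm of play: it cannot leave home or come back unless it is raised over 7 mm there. Elsewhere it slides on the rim at about 1 N.
- tray_lift (a joint): Height of the upper tray above the rim, in m: 0 = its feet rest on the rim, at most 0.018. It sinks by its own weight (220 g) when let go.
- tray_grip (a point): Centre of the upper tray's handle bar (moves with it). Bar 74 mm long along the caddy's y, 12 mm thick along x, 14 mm high, centre 115 mm above the vanity at rest; at home it is at x = 0, y = -62 mm of the caddy. Frosted tray 124 mm (x) by 116 mm (y), wall tops 78 mm above the vanity, bar over its middle.
- lens_case: Old white plastic lens case, about 30 g: flat base 28 mm (x) by 64 mm (y, long axis) by 8 mm high, with two round screw caps 27 mm across on it, 16 mm high in all. Origin: centre of its underside. Lies flat on the floor of the caddy's -y half.
- waste_box: Countertop waste box, fixed. Origin: on the vanity under the middle of the sill edge; own -x is its front, x points in through the flap. A flat steel ledge, 94 mm wide, runs from x = -92 mm to the sill edge x = 0, top 95 mm up. Above the sill a 45 degree slope filled by the flap, between side walls 84 mm apart, rises to a roof 145 mm up from x = 42 mm.
- sill (a point): Middle of the sill edge, at the height of the ledge's top (x = 0, y = 0, z = 95 mm of the waste box). Behind it is a free drop to the inner floor 5 mm above the vanity; the cavity is 84 mm wide and runs to x = 120 mm.
- flap (a joint): Angle of the waste box's steel flap in rad: 0 = shut, grows as it swings inward and up to 2.0. Flap 80 mm wide and 56 mm long, hinged along its upper edge 42 mm behind and 42 mm above the sill edge; its spring resists with 0.5 to 1.2 N at the lower edge and snaps it shut.
- perfume: Glass bottle with a metal cap, 34 x 46 x 96 mm, origin at the centre of its underside. Bystander.
- dish: White ceramic dish, 88 mm across, 20 mm high, origin at the centre of its underside. Bystander.
- lens_tray: Peach silicone lens tray, 60 x 96 x 14 mm, origin at the centre of its underside. Bystander.
- tweezer: Steel tweezer, 95 mm long, 7 mm high, lying flat, origin at the centre of its underside. Bystander.
- bump (a point): Foot of one of the two stop bumps, at rim height (50 mm up), on the caddy's -x rim; the other stands opposite on the +x rim. Each 7 mm high, 10 mm along x, 8 mm along y (caddy y = -101.5 to -93.5 mm).
There are look-alikes about, which are no part of the job. Leave any black or purple look-alike of the waste_box alone.

How it is judged:
By the outcome, as a careful person would: the job done as asked, in the order asked, and still so for the second after the job is handed in, with the robot touching nothing.
It also fails if it takes over 62 s, if anything falls off the work surface, if the arm or the gripper's body presses on something with over 40 N, if the wrist force passes 120 N, or if a joint passes its speed limit or range.

ROBOT

A 7-joint arm with a two-finger parallel gripper is mounted at the origin on the work surface. World frame = base frame: x ahead of the robot, y to its left, z up, the work surface at z = 0. Lengths are in m, angles in rad, forces in N, time in s.
With the tool pointing down it reaches from about 0.4 to 0.85 m from the base axis. Payload 10.4 kg.
Tool frame: the origin (TCP) lies on the centre line of the jaws, within the pads' length; the fingertips stand 11 mm ahead of it and the grasp point (between the pads) lies 8 mm behind it; z points along the fingers, y is the line along which they close (so a half turn about z gives the same grasp; the last joint's range is limited). The gripper opens to 87 mm and grips with 3 to 60 N. Pads are 19 mm wide; open, the fingers measure 117 mm over their backs; the gripper's body (75 mm by 190 mm) begins 51 mm behind the grasp point.
Start: joints at [1.204, 0.332, -0.065, 1.46, 0.022, 1.35, -0.088], TCP at [0.211, -0.588, 0.209] pointing down, gripper open.
Joint ranges: [-2.6, 2.6], [-0.5, 2.12], [-1.47, 1.34], [0.16, 2.42], [-1.27, 4.41], [0.06, 2.06], [-2.6, 2.6]. Speed limits (rad/s): [2.22, 2.22, 2.79, 2.79, 3.14, 3.14, 3.14].

INTERFACE

Orientations are given as a unit quaternion [x, y, z, w].
In Python, from bench import r gives the robot as it stands.
- The arm moves only by the shell command python3 -m pendant 'ROWS' [OPENING] [FORCE]. ROWS is JSON, a list of rows, each a list of 4 numbers: the shift along the tool's x, y, z in m, then the turn about the tool's z in rad. A call has 1 to 8 rows; each row shifts and turns the commanded pose from where the row before left it, along the tool's axes as they then stand; what a row does not reach is not made up. A row lasts 1/12 s, in which the tool goes at most 41.7 mm and 7.16 degrees, less where a joint would pass 70% of its speed; a pose out of reach is approached as far as the arm can. A call with a gripper value outside its range is refused whole. OPENING is the opening, from 0 (shut) to 1 (fully open), set as the call begins (- or left out, the last holds). The fingers move at their own pace and stop on an object; FORCE is the grip in N (left out, the last holds). Time passes only in rows, so rows that do not move let the fingers close. It gives the time, the measured TCP pose, the force, the opening and the grip force at its end, in the units of the state.
- r.read_state(): the state, without advancing time (a new reading comes with each control period).
- r.camera(name): name is "scene" or "top" or "wrist"; returns a dict with "img" (420x560x3 uint8, red, green, blue), "camera_matrix" (3x3 intrinsics, pixels), "xyz" and "attitude" of the camera in the world. Camera axes: x right, y down, z forward; pixel columns grow to the right and rows downward; lengths in m; the calibration is good to about 2 mm. A picture is of the moment at which its call begins. There is no depth.
- r.close_job(): hands the job in; it is judged then, once.
Trained networks look in the newest picture that a camera, given by its name, has taken for a name from the list of things; names that differ only in an ending like _2 or _b are one class to them, and where a whole thing is asked for, a point or a joint stands for the part that bears it (a point fixed in the world has none). Each returns a list of dicts, best first, with "score" (0 to 1); they miss things now and then, are a little off and sometimes report something else, mostly with a low value. They report only what shows in the picture. A call takes as long as a camera call. They do not tell look-alikes from the thing itself.
- r.outline_of(thing, camera): "mask" (420x560 bool, what is visible of it) and "bbox" ([centre column, centre row, width, height] in pixels, round what is visible of it).
The state is a dict: "time": time; "joint_positions": joint angles; "joint_vel": joint speeds; "joint_torque": joint torques, N m; "ee_pos": TCP position; "eef_rot": TCP orientation; "ft_force": force on the tool from outside, world axes, zero at the start; "torque": the same for the moment, N m; "width": finger opening in m; "grip_force": force on a finger pad.
Only numpy, scipy, OpenCV 4.12 (cv2) and the standard library are available. Lean on these libraries where they do the work, as an engineer would, in place of code of your own. Each camera call takes 0.05 s, during which the arm holds its last target. There are 200 camera calls.

## Working session

There is one attempt and no reset: what is moved stays moved. The work goes in short steps, Python scripts to look and compute and a shell command to move; the robot and the scene stay as the last step left them, time stands still between calls to the robot, and variables do not carry over. Pictures are saved under pics/ and viewed, at most 10 in all, crops included, and the job is handed in when it is done.

```bash
ls; mkdir -p pics
python3 - <<'E'
from bench import r
import cv2,numpy as np
s=r.read_state();print({k:np.round(s[k],3).tolist() for k in s})
for n in("scene","top"):
    c=r.camera(n);cv2.imwrite(f"pics/{n}0.png",c["img"][:,:,::-1]);print(n,c["camera_matrix"],c["xyz"],c["attitude"])
    for t in("caddy","tray","tray_grip","lens_case","waste_box","flap","perfume","dish","lens_tray","tweezer"):
        print(t,[(round(d["score"],2),np.round(d["bbox"]).tolist()) for d in r.outline_of(t,n)])
E
```

```text
pics
{'time': 0.0, 'joint_positions': [1.204, 0.333, -0.065, 1.461, 0.022, 1.35, -0.089], 'joint_vel': [-0.001, -0.0, -0.001, 0.0, -0.0, 0.001, -0.002], 'joint_torque': [0.001, -62.327, 0.025, -38.99, -0.061, 0.04, 0.0], 'ee_pos': [0.211, -0.588, 0.208], 'eef_rot': [0.985, 0.171, -0.0, -0.001], 'ft_force': [-0.653, -0.675, -1.607], 'torque': [0.05, -0.004, -0.068], 'grip_force': 0.0, 'width': 0.087}
scene [[525.88916302   0.         283.97281904]
 [  0.         525.88916302 208.4412727 ]
 [  0.           0.           1.        ]] [0.99531674 0.77252193 0.88964587] [ 0.22288832  0.87454393 -0.41488289 -0.11561094]
caddy [(0.86, [336.0, 331.0, 138.0, 132.0]), (0.26, [227.0, 183.0, 19.0, 18.0])]
tray [(0.8, [313.0, 302.0, 93.0, 71.0])]
tray_grip [(0.92, [314.0, 301.0, 89.0, 70.0])]
lens_case []
waste_box [(0.93, [271.0, 143.0, 83.0, 59.0]), (0.78, [449.0, 275.0, 103.0, 92.0]), (0.55, [222.0, 199.0, 91.0, 76.0])]
flap [(0.64, [225.0, 180.0, 16.0, 16.0]), (0.58, [274.0, 129.0, 13.0, 19.0])]
perfume [(0.97, [196.0, 295.0, 23.0, 49.0])]
dish [(0.68, [174.0, 258.0, 36.0, 29.0])]
lens_tray [(
[... 335 characters left out ...]
8.0])]
tray [(0.83, [197.0, 195.0, 46.0, 55.0])]
tray_grip [(0.85, [202.0, 194.0, 44.0, 55.0]), (0.62, [215.0, 134.0, 28.0, 21.0]), (0.39, [259.0, 261.0, 37.0, 29.0])]
lens_case []
waste_box [(0.89, [347.0, 186.0, 46.0, 85.0]), (0.86, [415.0, 273.0, 60.0, 89.0]), (0.81, [167.0, 309.0, 57.0, 90.0]), (0.67, [304.0, 133.0, 30.0, 29.0])]
flap [(0.71, [164.0, 310.0, 33.0, 13.0]), (0.68, [418.0, 273.0, 40.0, 20.0]), (0.63, [350.0, 187.0, 30.0, 21.0])]
perfume [(0.71, [258.0, 259.0, 37.0, 30.0]), (0.63, [181.0, 195.0, 93.0, 57.0]), (0.55, [255.0, 124.0, 24.0, 26.0])]
dish [(0.87, [303.0, 133.0, 26.0, 31.0])]
lens_tray [(0.85, [257.0, 261.0, 39.0, 31.0])]
tweezer [(0.41, [216.0, 134.0, 29.0, 24.0])]
```

Run:
```python
import cv2,numpy as np
a=cv2.imread("pics/top0.png")[60:380,100:520];cv2.imwrite("pics/v1.png",cv2.resize(a,(787,600),interpolation=3))
b=cv2.imread("pics/scene0.png");cv2.imwrite("pics/v2.png",cv2.resize(b[90:410,130:530],(750,600),interpolation=3))
```

```text
(no output)
```

View pics/v1.png

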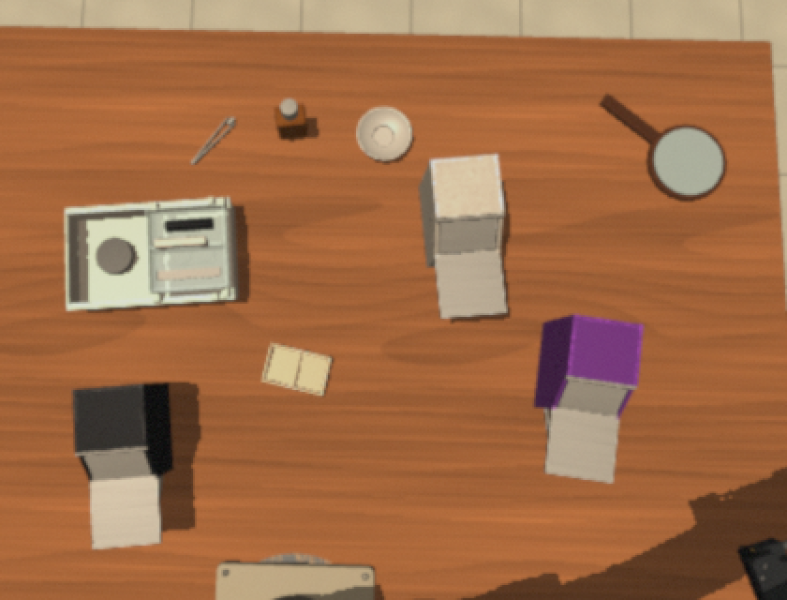

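View pics/v2.png

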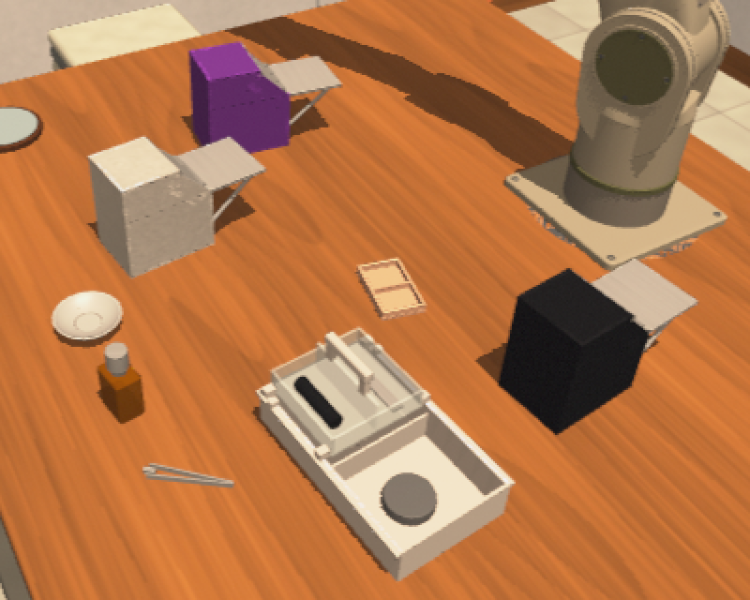

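The top view (v1 scale 1.874) shows the caddy at top-camera pixel (180,195), with the tray in its right (-y) half. There are three waste boxes: cream (349,185), purple (415,273) and black (167,309). By the description I choose the cream one at (349,185). There is only one tray handle, at (200,194). Next is a close crop to confirm both.

```bash
cat > h.py <<'E'
from bench import r
import cv2,numpy as np
from scipy.spatial.transform import Rotation as R
def ray(c,u,v,z):
    K=np.array(c["camera_matrix"]);d=R.from_quat(c["attitude"]).as_matrix()@np.linalg.solve(K,[u,v,1.]);o=np.array(c["xyz"])
    return (o+d*(z-o[2])/d[2])
def proj(c,P):
    p=R.from_quat(c["attitude"]).as_matrix().T@(np.array(P)-c["xyz"]);q=np.array(c["camera_matrix"])@p;return q[:2]/q[2]
def fr(x,y,yaw,p):
    c,s=np.cos(yaw),np.sin(yaw);return np.array([x+c*p[0]-s*p[1],y+s*p[0]+c*p[1],p[2]])
def tool(p):  # world target of TCP -> shift in tool axes
    s=r.read_state();return R.from_quat(s["eef_rot"]).inv().apply(np.array(p)-s["ee_pos"])
E
python3 - <<'E'
from h import *
c=r.camera("top");im=c["img"][:,:,::-1].copy();cv2.imwrite("pics/t1.png",im)
a=cv2.resize(im[155:235,128:233],None,fx=4,fy=4,interpolation=3)
b=cv2.resize(im[155:235,318:388],None,fx=4,fy=4,interpolation=3)
cv2.imwrite("pics/v3.png",np.hstack([a,b]))
E
```

```text
(no output)
```

View pics/v3.png

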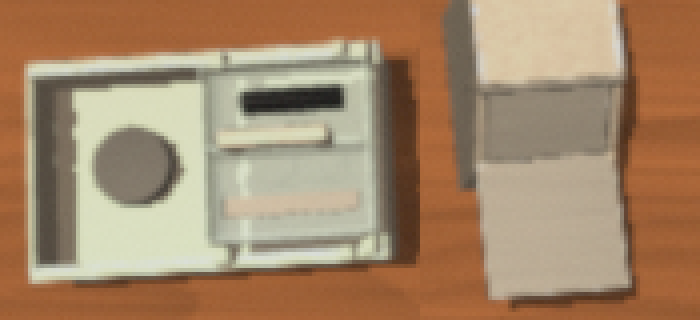

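Run:
```python
from h import *
from scipy.optimize import least_squares as ls
c=r.camera("top");s=r.camera("scene")
f=lambda q,ox:np.array([(q[0]-ox)/4+(128 if ox==0 else 318)-.4,q[1]/4+155-.4])
def fit(m,P,x0):
    g=lambda x:np.ravel([proj(c,fr(*x,p))-q for p,q in zip(P,m)])
    o=ls(g,x0);print(np.round(o.x,4),np.round(g(o.x),1));return o.x
rim=[f(q,0) for q in[(27,64),(30,283),(380,42),(390,260)]]
ca=fit(rim,[(.078,.125,.05),(-.078,.125,.05),(.078,-.125,.05),(-.078,-.125,.05)],[.45,.2,0])
led=[f(q,420) for q in[(480,165),(618,154),(632,288),(490,300)]]
wb=fit(led,[(0,.047,.095),(0,-.047,.095),(-.092,-.047,.095),(-.092,.047,.095)],[.45,-.2,0])
bar=ray(c,*f((273,133),0),.122);print("bar",bar,fr(*ca,(0,-.062,.115)))
# scene check
im=s["img"][:,:,::-1].copy()
for P in [(.078,.125,.05),(-.078,.125,.05),(.078,-.125,.05),(-.078,-.125,.05),(0,-.062+.037,.122),(0,-.062-.037,.122)]:
    cv2.circle(im,tuple(int(round(k)) for k in proj(s,fr(*ca,P))),1,(255,0,0),-1)
for P in [(0,.047,.095),(0,-.047,.095),(-.092,-.047,.095),(-.092,.047,.095)]:
    cv2.circle(im,tuple(int(round(k)) for k in proj(s,fr(*wb,P))),1,(255,0,0),-1)
cv2.imwrite("pics/v4.png",cv2.resize(im[150:410,160:420],(600,600),interpolation=0))
st=r.read_state();print(R.from_quat(st["eef_rot"]).as_matrix().round(3));print(tool([*bar[:2],.2]))
```

```text
[0.5677 0.2318 0.0883] [ 0.1  0.   0.1 -0.  -0.1 -0.  -0.1  0. ]
[ 0.5731 -0.2383  0.0975] [-0.4 -0.3  0.  -0.1  0.1  0.4  0.3  0. ]
bar [0.57563686 0.16970235 0.122     ] [0.57321492 0.17007663 0.115     ]
[[ 0.942  0.337  0.   ]
 [ 0.337 -0.942 -0.   ]
 [ 0.     0.    -1.   ]]
[ 0.59910413 -0.59080703  0.00895014]
```

View pics/v4.png

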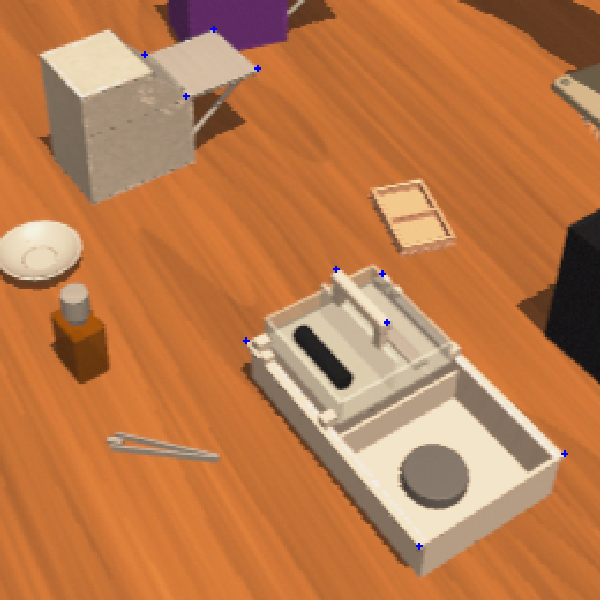

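The crop confirms the cream waste box, with its ledge at v3 (480–632, 155–300), and the cream handle bar at v3 (218–330, 127–148). Back-projected to the scene camera (v4), the marks land on the rim and ledge corners to within a few mm. I'm setting out now.

```bash
python3 -m pendant '[[0.0285,-0.028,0,0],[0.0285,-0.028,0,0],[0.0285,-0.028,0,0],[0.0285,-0.028,0,0],[0.0285,-0.028,0,0],[0.0285,-0.028,0,0],[0.0285,-0.028,0,0],[0.0285,-0.028,0,0]]' 0.7
python3 -m pendant '[[0.0285,-0.028,0,0],[0.0285,-0.028,0,0],[0.0285,-0.028,0,0],[0.0285,-0.028,0,0],[0.0285,-0.028,0,0],[0.0285,-0.028,0,0],[0.0285,-0.028,0,0],[0.0285,-0.028,0,0]]'
python3 -m pendant '[[0.0285,-0.028,0,0],[0.0285,-0.028,0,0],[0.0285,-0.028,0,0],[0.0285,-0.028,0,0],[0.0285,-0.028,0,0],[0,0,0,-0.12],[0,0,0,-0.12],[0,0,0,-0.12]]'
python3 -m pendant '[[0,0,0,-0.12],[0,0,0,-0.12],[0,0,0,-0.12],[0,0,0,-0.12],[0,0,0,-0.12],[0,0,0,-0.12],[0,0,0,-0.12],[0,0,0,-0.12]]'
python3 - <<'E'
from h import *
c=r.camera("wrist");cv2.imwrite("pics/w1.png",c["img"][:,:,::-1]);s=r.read_state()
print(s["time"],s["ee_pos"],R.from_quat(s["eef_rot"]).as_matrix().round(3),c["camera_matrix"],c["xyz"],R.from_quat(c["attitude"]).as_matrix().round(2),tool([.5745,.170,.123]))
E
```

```text
time: 1.92
ee_pos: [0.3503, -0.2989, 0.2092]
eef_rot: [0.985, 0.171, 0.0, 0.0]
ft_force: [1.0, -0.8, 0.4]
width: 0.0612
grip_force: 0.0
time: 2.58
ee_pos: [0.4896, -0.0111, 0.2094]
eef_rot: [0.985, 0.171, 0.0, 0.0]
ft_force: [1.0, 0.2, -0.5]
width: 0.0609
grip_force: 0.0
time: 3.25
ee_pos: [0.5759, 0.1681, 0.2086]
eef_rot: [0.937, 0.348, -0.0, -0.0]
ft_force: [0.3, 0.4, 0.1]
width: 0.0612
grip_force: 0.0
time: 3.92
ee_pos: [0.5761, 0.1667, 0.209]
eef_rot: [0.671, 0.741, 0.0, 0.0]
ft_force: [-0.1, -0.1, -1.1]
width: 0.0609
grip_force: 0.0
3.9667 [0.57603817 0.1665972  0.20885109] [[-0.107  0.994 -0.   ]
 [ 0.994  0.107 -0.   ]
 [-0.    -0.    -1.   ]] [[365.97909693   0.         277.63132099]
 [  0.         365.97909693 211.62073127]
 [  0.           0.           1.        ]] [0.56765545 0.24879008 0.38407325] [[ 1.    0.09  0.03]
 [ 0.1  -0.95 -0.3 ]
 [-0.    0.3  -0.95]] [ 0.00357564 -0.00115662  0.08585005]
```

View pics/w1.png

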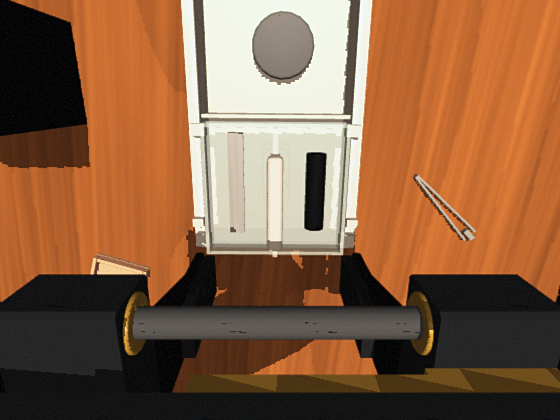

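Wrist view: handle bar at (275, 155–243), tray below it, compact at (283,45).

Run:
```python
from h import *
c=r.camera("wrist")
a,b=ray(c,275.5,155,.122),ray(c,275,243,.122);m=(a+b)/2
print(a,b,np.linalg.norm(a-b),np.arctan2(a[0]-b[0],a[1]-b[1]),m,tool([m[0],m[1],.107]))
for z,u,v in [(.05,188,100),(.05,366,100),(.05,190,200),(.05,364,200)]:print(ray(c,u,v,z))
```

```text
[0.56960422 0.20911333 0.122     ] [0.5763498  0.14166687 0.122     ] 0.0677829414540661 -0.09968238966665825 [0.57297701 0.1753901  0.122     ] [ 0.008931   -0.00218282  0.1018377 ]
[0.48934165 0.23780231 0.05      ]
[0.64380961 0.25441085 0.05      ]
[0.49431757 0.14725182 0.05      ]
[0.65810069 0.16487698 0.05      ]
```

```bash
python3 -m pendant '[[0.005,-0.002,0.03,0],[0,0,0.03,0],[0,0,0.025,0],[0,0,0.017,0],[0,0,0,0]]' 
python3 -m pendant '[[0,0,0,0],[0,0,0,0],[0,0,0,0],[0,0,0,0],[0,0,0,0]]' 0 25
```

```text
time: 4.43
ee_pos: [0.5716, 0.1705, 0.1033]
eef_rot: [0.675, 0.738, -0.002, -0.001]
ft_force: [0.1, -0.3, 0.9]
width: 0.0611
grip_force: 0.0
time: 4.85
ee_pos: [0.574, 0.1718, 0.1079]
eef_rot: [0.674, 0.739, 0.001, 0.0]
ft_force: [-0.5, -0.5, -0.5]
width: 0.0353
grip_force: 0.0
```

```bash
python3 -m pendant '[[0,0,0,0],[0,0,0,0],[0,0,0,0],[0,0,0,0],[0,0,0,0],[0,0,0,0]]' 0 25
python3 -m pendant '[[0,0,-0.006,0],[0,0,-0.006,0],[0,0,0,0]]'
```

```text
time: 5.35
ee_pos: [0.5733, 0.1717, 0.107]
eef_rot: [0.673, 0.739, -0.0, -0.0]
ft_force: [-3.1, -2.0, 1.9]
width: 0.0106
grip_force: 25.0
time: 5.6
ee_pos: [0.5733, 0.1718, 0.1199]
eef_rot: [0.673, 0.739, -0.0, -0.0]
ft_force: [-2.8, 0.3, -1.9]
width: 0.011
grip_force: 25.0
```

```bash
python3 -m pendant '[[0.015,0,0,0],[0.02,0,0,0],[0.02,0,0,0],[0.02,0,0,0],[0.02,0,0,0],[0.015,0,0,0],[0.009,0,0,0],[0,0,0,0]]'
```

```text
time: 6.27
ee_pos: [0.5625, 0.2907, 0.1187]
eef_rot: [0.673, 0.74, -0.0, 0.0]
ft_force: [0.5, 0.9, -1.9]
width: 0.0105
grip_force: 25.0
```

```bash
python3 -m pendant '[[0,0,0.006,0],[0,0,0.006,0],[0.001,0,0,0],[0,0,0,0]]'
python3 -m pendant '[[0,0,0,0],[0,0,0,0],[0,0,0,0]]' 0.5
python3 -m pendant '[[0,0,-0.03,0],[0,0,-0.04,0],[0,0,-0.03,0],[-0.03,0,0,0],[-0.04,0,0,0],[-0.04,0,0,0],[0,0,0,0]]' 0.5
python3 - <<'E'
from h import *
c=r.camera("wrist");cv2.imwrite("pics/w2.png",c["img"][:,:,::-1])
print([(d["score"],d["bbox"]) for d in r.outline_of("lens_case","wrist")])
E
```

```text
time: 6.6
ee_pos: [0.5625, 0.2906, 0.1064]
eef_rot: [0.674, 0.739, -0.0, -0.0]
ft_force: [-0.6, 0.7, -2.1]
width: 0.0113
grip_force: 25.0
time: 6.85
ee_pos: [0.5627, 0.2909, 0.107]
eef_rot: [0.674, 0.739, 0.0, 0.0]
ft_force: [-0.7, -0.7, 0.0]
width: 0.0238
grip_force: 0.0
time: 7.43
ee_pos: [0.5755, 0.1715, 0.2066]
eef_rot: [0.678, 0.735, -0.001, 0.002]
ft_force: [1.3, -1.4, -0.5]
width: 0.0434
grip_force: 0.0
[(0.88, [276.2, 178.6, 30.6, 57.6])]
```

View pics/w2.png

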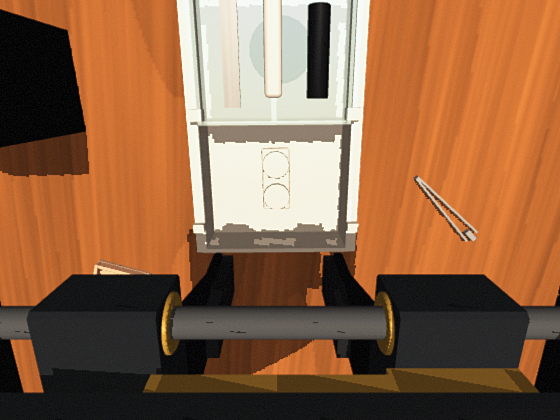

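The wrist view shows the lens case at (276,178), spanning (263–290, 148–208). It lies flat and square to the tool.

Run:
```python
from h import *
c=r.camera("wrist");im=c["img"]
d=r.outline_of("lens_case","wrist")[0];m=d["mask"];print(m.sum())
v,u=np.nonzero(m);q=cv2.minAreaRect(np.c_[u,v].astype(np.float32));print(q)
p=cv2.boxPoints(q)
for z in(.012,.016):
    w=np.array([ray(c,*k,z) for k in p]);print(w.round(4),w.mean(0),[np.linalg.norm(w[i]-w[i-1]).round(4) for i in range(4)])
s=r.read_state();print(s["ee_pos"],R.from_quat(s["eef_rot"]).as_matrix().round(3)[:,0]);print(tool([*w.mean(0)[:2],.018]))
```

```text
1578
((276.5, 186.0), (60.0, 27.0), 90.0)
[[0.5562 0.203  0.012 ]
 [0.5835 0.2054 0.012 ]
 [0.5897 0.1419 0.012 ]
 [0.5611 0.1393 0.012 ]] [0.57263025 0.17239287 0.012     ] [np.float64(0.0639), np.float64(0.0273), np.float64(0.0639), np.float64(0.0287)]
[[0.5564 0.2036 0.016 ]
 [0.5833 0.206  0.016 ]
 [0.5895 0.1431 0.016 ]
 [0.5612 0.1406 0.016 ]] [0.57255689 0.17335267 0.016     ] [np.float64(0.0632), np.float64(0.027), np.float64(0.0632), np.float64(0.0284)]
[0.57237577 0.18248868 0.20722023] [-0.094  0.996  0.001]
[-0.00921442 -0.00076323  0.18921497]
```

```bash
python3 -m pendant '[[-0.0095,-0.001,0.03,0],[0,0,0.04,0],[0,0,0.04,0],[0,0,0.035,0],[0,0,0.02,0],[0,0,0.012,0],[0,0,0.007,0],[0,0,0.004,0]]' 0.55
python3 -m pendant '[[0,0,0.001,0],[0,0,0,0]]'
```

```text
time: 8.3
ee_pos: [0.5725, 0.1734, 0.019]
eef_rot: [0.673, 0.74, 0.0, -0.0]
ft_force: [0.1, 0.6, 0.2]
width: 0.0479
grip_force: 0.0
time: 8.47
ee_pos: [0.5732, 0.1727, 0.019]
eef_rot: [0.673, 0.739, 0.001, 0.0]
ft_force: [-0.3, 0.2, 0.1]
width: 0.048
grip_force: 0.0
```

```bash
python3 -m pendant '[[0,0,0.002,0],[0,0,0,0],[0,0,0,0],[0,0,0,0],[0,0,0,0],[0,0,0,0]]' 0 12
python3 -m pendant '[[0,0,0,0],[0,0,-0.01,0],[0,0,-0.03,0],[0,0,-0.04,0],[0,0,-0.04,0],[0,0,-0.04,0],[0,0,-0.03,0],[0,0,0,0]]'
python3 - <<'E'
from h import *
wb=(.5731,-.2383,.0975)
s=r.read_state();print(s["width"],s["grip_force"],s["ee_pos"]);print(R.from_quat(s["eef_rot"]).as_matrix().round(3))
for p in[(-.046,0,.21),(-.06,0,.21)]:print(fr(*wb,p),tool(fr(*wb,p)))
E
```

```text
time: 8.97
ee_pos: [0.5726, 0.172, 0.0161]
eef_rot: [0.674, 0.739, 0.0, 0.0]
ft_force: [-0.5, -0.4, 0.7]
width: 0.0155
grip_force: 0.0
time: 9.63
ee_pos: [0.5746, 0.1739, 0.2135]
eef_rot: [0.673, 0.739, 0.004, 0.003]
ft_force: [0.8, -0.1, 0.2]
width: 0.0002
grip_force: 0.0
0.0002437298691173612 0.0 [0.57463983 0.17394487 0.2135266 ]
[[-0.093  0.996  0.009]
 [ 0.996  0.093  0.003]
 [ 0.002  0.009 -1.   ]]
[ 0.52731847 -0.2427779   0.21      ] [-0.41049826 -0.08600386  0.00203114]
[ 0.51338496 -0.24414074  0.21      ] [-0.41055563 -0.10000314  0.00190097]
```

```bash
python3 -m pendant '[[0,0,0,0],[0,0,0,0],[0,0,0,0]]' 0.55
python3 - <<'E'
from h import *
c=r.camera("wrist");im=c["img"][:,:,::-1];a=cv2.resize(im[100:270,170:380],None,fx=3,fy=3,interpolation=3)
t=r.camera("scene")["img"][:,:,::-1][255:405,255:405]
cv2.imwrite("pics/w3.png",a[:,:630]);
d=r.outline_of("lens_case","wrist");
for k in d[:2]:
    print(k["score"],k["bbox"],ray(c,*k["bbox"][:2],.012))
print(r.read_state()["ee_pos"])
E
```

```text
time: 9.88
ee_pos: [0.5719, 0.1717, 0.2048]
eef_rot: [0.673, 0.739, -0.001, -0.0]
ft_force: [0.5, -0.1, 0.8]
width: 0.0131
grip_force: 0.0
0.6 [277.9, 180.3, 24.3, 55.0] [0.57134471 0.17262365 0.012     ]
[0.57199113 0.17190179 0.20493083]
```

View pics/w3.png

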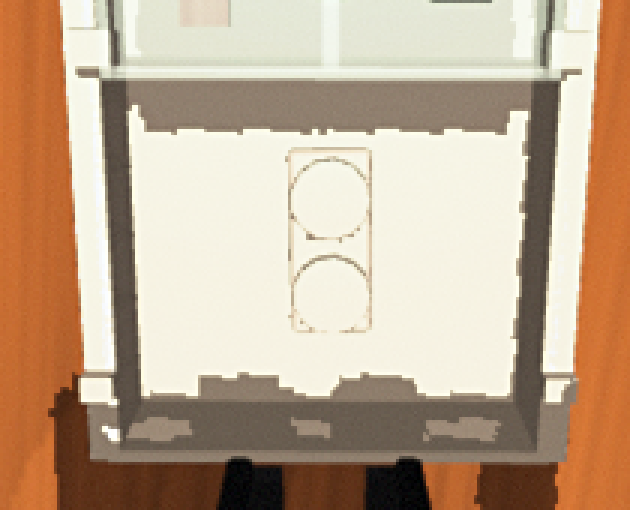

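The case did not move: it is still at crop (330,240), and the fingers closed without meeting it. Before retrying I'll check its height numerically with the other cameras.

Run:
```python
from h import *
for n in("wrist","top","scene"):
    c=r.camera(n)
    for k in r.outline_of("lens_case",n)[:3]:
        v,u=np.nonzero(k["mask"]);q=cv2.minAreaRect(np.c_[u,v].astype(np.float32))
        print(n,round(k["score"],2),k["bbox"],q[:2],[ray(c,*q[0],z).round(4) for z in(0,.012,.03)])
    print(n,[(d["score"],d["bbox"]) for d in r.outline_of("caddy",n)[:2]])
s=r.read_state();print(s["ee_pos"],s["width"])
# project predicted base-corner/pads for scene
c=r.camera("wrist");e=np.array(s["ee_pos"]);A=R.from_quat(s["eef_rot"]).as_matrix()
for o in(-.011,0,.011):
  print(o,[proj(c,e+A@np.array([0,y,o])).round(1) for y in(-.0065,.0065)])
```

```text
wrist 0.68 [278.6, 180.6, 26.1, 56.7] ((279.0, 179.5), (61.0, 26.0)) [array([0.5728, 0.1712, 0.    ]), array([0.5725, 0.1738, 0.012 ]), array([0.5721, 0.1777, 0.03  ])]
wrist [(0.73, [280.3, 128.0, 196.4, 254.0])]
top 0.74 [257.3, 258.2, 35.6, 29.9] ((257.63458251953125, 256.8269348144531), (33.73197555541992, 21.768890380859375)) [array([0.4009, 0.0092, 0.    ]), array([0.4009, 0.0084, 0.012 ]), array([0.4007, 0.0073, 0.03  ])]
top 0.57 [210.2, 195.9, 10.8, 7.5] ((209.0, 195.5), (7.0, 8.0)) [array([0.5763, 0.158 , 0.    ]), array([0.5743, 0.1557, 0.012 ]), array([0.5714, 0.1521, 0.03  ])]
top [(0.58, [210.9, 192.7, 36.4, 53.2])]
scene 0.56 [311.9, 312.6, 27.8, 21.9] ((310.5000305175781, 312.0000305175781), (21.920310974121094, 13.435027122497559)) [array([0.5701, 0.1575, 0.    ]), array([0.5759, 0.1658, 0.012 ]), array([0.5845, 0.1782, 0.03  ])]
scene [(0.74, [332.8, 334.3, 137.1, 125.8]), (0.65, [194.3, 292.3, 23.2, 44.4])]
[0.57246644 0.17208027 0.20591869] 0.04717644889875889
-0.011 [array([265.1, 271.7]), array([291.4, 271.7])]
0 [array([265.8, 262.1]), array([290.6, 262.1])]
0.011 [array([266.4, 253.6]), array([290. , 253.5])]
```

All views agree on the position. I'll descend again, close gradually and look while down there.

```bash
python3 -m pendant '[[0.0005,0,0.03,0],[0,0,0.04,0],[0,0,0.04,0],[0,0,0.035,0],[0,0,0.02,0],[0,0,0.014,0],[0,0,0.007,0],[0,0,0.003,0]]' 0.5
python3 -m pendant '[[0,0,0.001,0],[0,0,0,0],[0,0,0,0]]' 
python3 -m pendant '[[0,0,0,0],[0,0,0,0],[0,0,0,0],[0,0,0,0],[0,0,0,0]]' 0.33 20
python3 - <<'E'
from h import *
c=r.camera("wrist");im=c["img"][:,:,::-1];s=r.read_state();print(s["ee_pos"],s["width"],s["grip_force"],s["ft_force"])
sc=r.camera("scene")["img"][:,:,::-1]
a=cv2.resize(im[150:330,190:370],(600,600),interpolation=3)
cv2.imwrite("pics/w4.png",im)
E
```

```text
time: 11.2
ee_pos: [0.5725, 0.1727, 0.0166]
eef_rot: [0.673, 0.739, -0.0, -0.0]
ft_force: [0.5, 0.5, 1.1]
width: 0.0435
grip_force: 0.0
time: 11.45
ee_pos: [0.5733, 0.1729, 0.0172]
eef_rot: [0.674, 0.739, 0.001, 0.001]
ft_force: [-0.0, -0.2, 0.1]
width: 0.0435
grip_force: 0.0
time: 11.87
ee_pos: [0.5725, 0.1726, 0.016]
eef_rot: [0.673, 0.739, 0.0, 0.0]
ft_force: [-0.4, -0.1, -0.9]
width: 0.0295
grip_force: 0.0
[0.57245427 0.17255451 0.01597858] 0.02870972883402313 0.0 [0.35464952 1.30673232 0.60444616]
```

View pics/w4.png

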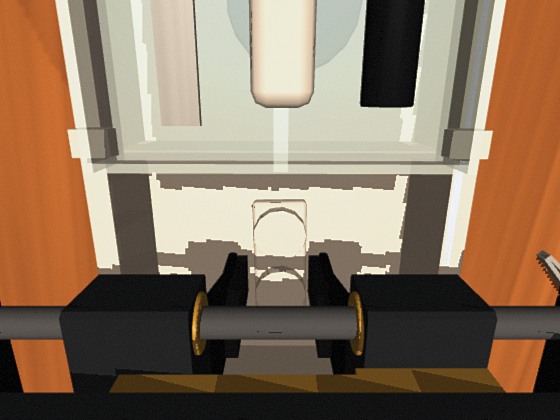

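The fingers straddle the case: tips at (232,258) and (325,258), case between columns 253 and 307. Closing now.

```bash
python3 -m pendant '[[0,0,0,0],[0,0,0,0]]' 0.25 20; python3 -m pendant '[[0,0,0,0],[0,0,0,0]]' 0.25 20
python3 - <<'E'
from h import *
c=r.camera("wrist");im=c["img"][:,:,::-1];cv2.imwrite("pics/w5.png",cv2.resize(im[180:400,130:430],(800,587),interpolation=3))
s=r.read_state();print(s["width"],s["grip_force"])
E
```

```text
time: 12.13
ee_pos: [0.5724, 0.1726, 0.0159]
eef_rot: [0.673, 0.739, -0.0, -0.0]
ft_force: [0.4, -0.3, -0.3]
width: 0.0241
grip_force: 0.0
time: 12.3
ee_pos: [0.5724, 0.1726, 0.0159]
eef_rot: [0.673, 0.739, -0.0, 0.0]
ft_force: [0.9, -0.5, 0.2]
width: 0.0222
grip_force: 0.0
0.021788666059700458 0.0
```

Run:
```python
from h import *
c=r.camera("wrist");s=r.read_state();print(s["ee_pos"],c["xyz"])
for v in(201,206,250,265):print(v,[ray(c,279,v,z).round(4) for z in(.012,.02)])
e=np.array(s["ee_pos"]);A=R.from_quat(s["eef_rot"]).as_matrix()
for x in(-.0095,.0095):print(x,[[proj(c,e+A@np.array([x,y,o])).round(0).tolist() for y in(-.011,.011)] for o in(-.02,0,.011)])
```

```text
[0.57244853 0.17257715 0.01594355] [0.5645221  0.25465956 0.19102394]
201 [array([0.5698, 0.2046, 0.012 ]), array([0.5696, 0.2068, 0.02  ])]
206 [array([0.5701, 0.202 , 0.012 ]), array([0.5698, 0.2043, 0.02  ])]
250 [array([0.5724, 0.1778, 0.012 ]), array([0.572 , 0.1812, 0.02  ])]
265 [array([0.5732, 0.1691, 0.012 ]), array([0.5728, 0.1729, 0.02  ])]
-0.0095 [[[255.0, 298.0], [301.0, 298.0]], [[258.0, 278.0], [299.0, 278.0]], [[259.0, 269.0], [298.0, 269.0]]]
0.0095 [[[255.0, 262.0], [302.0, 262.0]], [[257.0, 245.0], [300.0, 245.0]], [[258.0, 237.0], [298.0, 237.0]]]
```

View pics/w5.png

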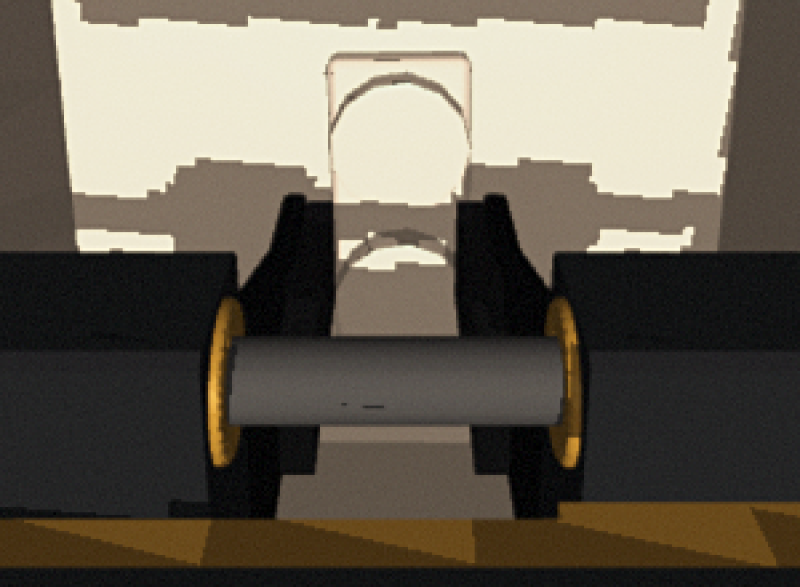

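The fingertips look higher than expected: they overlap the case edge at (457,200) without touching it. I'll open slightly and feel downward in small steps.

```bash
python3 -m pendant '[[0,0,0,0],[0,0,0,0],[0,0,0,0],[0,0,0,0]]' 0.5 20
python3 -m pendant '[[0,0,0.002,0],[0,0,0,0]]'
python3 -m pendant '[[0,0,0.002,0],[0,0,0,0]]'
```

```text
time: 12.73
ee_pos: [0.5724, 0.1726, 0.0159]
eef_rot: [0.673, 0.739, -0.0, 0.0]
ft_force: [-0.5, 0.7, 0.4]
width: 0.0396
grip_force: 0.0
time: 12.9
ee_pos: [0.5723, 0.1725, 0.0136]
eef_rot: [0.674, 0.739, -0.0, -0.0]
ft_force: [0.5, -0.3, -0.8]
width: 0.0429
grip_force: 0.0
time: 13.07
ee_pos: [0.5723, 0.1724, 0.0115]
eef_rot: [0.673, 0.739, -0.0, -0.0]
ft_force: [-0.3, 0.1, 0.0]
width: 0.0432
grip_force: 0.0
```

```bash
python3 -m pendant '[[0,0,0.002,0],[0,0,0,0]]'
python3 -m pendant '[[0,0,0.002,0],[0,0,0,0]]'
python3 -m pendant '[[0,0,0,0],[0,0,0,0],[0,0,0,0],[0,0,0,0]]' 0 20
```

```text
time: 13.23
ee_pos: [0.5723, 0.1724, 0.0096]
eef_rot: [0.673, 0.739, -0.0, -0.0]
ft_force: [0.3, -0.4, -0.8]
width: 0.0432
grip_force: 0.0
time: 13.4
ee_pos: [0.5723, 0.1725, 0.0076]
eef_rot: [0.673, 0.739, -0.0, -0.0]
ft_force: [0.4, -0.3, 0.1]
width: 0.0439
grip_force: 0.0
time: 13.73
ee_pos: [0.5725, 0.1726, 0.008]
eef_rot: [0.673, 0.739, 0.0, 0.0]
ft_force: [-0.7, 0.2, 0.0]
width: 0.0247
grip_force: 0.0
```

```bash
python3 -m pendant '[[0,0,0,0],[0,0,0,0]]' 0.2 20;python3 -m pendant '[[0,0,0,0],[0,0,0,0]]' 0.5 20; python3 -m pendant '[[0,0,0.002,0],[0,0,0.002,0],[0,0,0,0]]';python3 -m pendant '[[0,0,0.002,0],[0,0,0,0]]'
```

```text
time: 13.9
ee_pos: [0.5724, 0.1726, 0.008]
eef_rot: [0.673, 0.739, -0.0, 0.0]
ft_force: [0.4, 0.9, -0.4]
width: 0.0189
grip_force: 0.0
time: 14.07
ee_pos: [0.5725, 0.1726, 0.008]
eef_rot: [0.673, 0.739, 0.0, 0.0]
ft_force: [0.1, -0.3, -0.6]
width: 0.0257
grip_force: 0.0
time: 14.32
ee_pos: [0.5722, 0.1724, 0.0034]
eef_rot: [0.673, 0.739, -0.0, -0.0]
ft_force: [0.3, 0.2, 0.2]
width: 0.041
grip_force: 0.0
time: 14.48
ee_pos: [0.5723, 0.1724, 0.0015]
eef_rot: [0.673, 0.739, -0.0, -0.0]
ft_force: [-0.9, 0.1, 0.9]
width: 0.0431
grip_force: 0.0
```

```bash
python3 -m pendant '[[0,0,0.002,0],[0,0,0,0]]';python3 -m pendant '[[0,0,0,0],[0,0,0,0],[0,0,0,0],[0,0,0,0]]' 0.28 20; python3 -m pendant '[[0,0,0,0],[0,0,0,0]]' 0.28
```

```text
time: 14.65
ee_pos: [0.5723, 0.1725, -0.0004]
eef_rot: [0.673, 0.739, -0.0, -0.0]
ft_force: [0.1, -0.2, 0.5]
width: 0.0434
grip_force: 0.0
time: 14.98
ee_pos: [0.5725, 0.1726, 0.0]
eef_rot: [0.673, 0.739, 0.0, 0.0]
ft_force: [-0.1, -0.2, -0.7]
width: 0.0272
grip_force: 0.0
time: 15.15
ee_pos: [0.5725, 0.1726, 0.0]
eef_rot: [0.674, 0.739, 0.0, 0.0]
ft_force: [-0.4, 0.3, 0.1]
width: 0.0252
grip_force: 0.1
```

```bash
python3 -m pendant '[[0,0,0,0],[0,0,0,0],[0,0,0,0]]' 0.2 10
```

```text
time: 15.4
ee_pos: [0.5725, 0.1726, -0.0]
eef_rot: [0.673, 0.739, 0.0, 0.0]
ft_force: [-0.4, -0.6, 0.4]
width: 0.0211
grip_force: 9.1
```

```bash
python3 -m pendant '[[0,0,0,0],[0,0,0,0],[0,0,0,0]]' 0.5 20; python3 -m pendant '[[0,0,0.002,0],[0,0,0.002,0],[0,0,0,0]]';python3 -m pendant '[[0,0,0.002,0],[0,0,0,0]]'
```

```text
time: 15.65
ee_pos: [0.5724, 0.1726, -0.0001]
eef_rot: [0.673, 0.739, -0.0, 0.0]
ft_force: [0.0, -0.8, 0.0]
width: 0.0335
grip_force: 0.0
time: 15.9
ee_pos: [0.5721, 0.1724, -0.0046]
eef_rot: [0.673, 0.739, -0.0, -0.0]
ft_force: [0.5, 0.1, 0.7]
width: 0.0429
grip_force: 0.0
time: 16.07
ee_pos: [0.5722, 0.1725, -0.0065]
eef_rot: [0.673, 0.739, -0.0, -0.0]
ft_force: [-0.2, 0.4, -0.6]
width: 0.0434
grip_force: 0.0
```

```bash
python3 -m pendant '[[0,0,0.001,0],[0,0,0,0]]';python3 -m pendant '[[0,0,0.001,0],[0,0,0,0]]'
```

```text
time: 16.23
ee_pos: [0.5724, 0.1725, -0.0072]
eef_rot: [0.673, 0.739, -0.0, 0.0]
ft_force: [0.1, 0.6, -0.3]
width: 0.0433
grip_force: 0.0
time: 16.4
ee_pos: [0.5724, 0.1725, -0.0082]
eef_rot: [0.673, 0.739, -0.0, 0.0]
ft_force: [-0.1, 0.2, 0.0]
width: 0.0435
grip_force: 0.0
```

```bash
python3 -m pendant '[[0,0,0.001,0],[0,0,0,0],[0,0,0,0],[0,0,0,0],[0,0,0,0],[0,0,0,0]]' 0 15;python3 -m pendant '[[0,0,-0.004,0],[0,0,-0.008,0],[0,0,-0.012,0],[0,0,0,0]]'
```

```text
time: 16.9
ee_pos: [0.5725, 0.1726, -0.009]
eef_rot: [0.673, 0.739, 0.0, 0.0]
ft_force: [0.5, 0.8, 0.8]
width: 0.0277
grip_force: 15.1
time: 17.23
ee_pos: [0.5738, 0.1733, 0.0178]
eef_rot: [0.673, 0.739, 0.001, 0.001]
ft_force: [0.5, 0.3, -0.3]
width: 0.0276
grip_force: 15.0
```

Gripped: width 27.7 mm, 15 N. The pads actually reach about 25 mm less far than I assumed, and the case's underside is 13 mm above the TCP reading. Lifting and turning now.

```bash
python3 -m pendant '[[0,0,-0.03,0],[0,0,-0.03,0],[0,0,-0.03,0],[0,0,-0.03,0.1205],[0,0,-0.03,0.1205],[0,0,-0.03,0.1205],[0,0,0,0.1205],[0,0,0,0.1205]]'
python3 -m pendant '[[0,0,0,0.1205],[0,0,0,0.1205],[0,0,0,0.1205],[0,0,0,0.1205],[0,0,0,0.1205],[0,0,0,0.1205],[0,0,0,0.1205],[0,0,0,0.1205]]'
python3 - <<'E'
from h import *
wb=(.5731,-.2383,.0975)
s=r.read_state();print(s["width"],s["grip_force"],s["ee_pos"]);A=R.from_quat(s["eef_rot"]).as_matrix();print(A.round(3),np.arctan2(A[1,0],A[0,0])-.0975)
p=(-.045,0,.2);print(fr(*wb,p),tool(fr(*wb,p)))
E
```

```text
time: 17.9
ee_pos: [0.5734, 0.1732, 0.1977]
eef_rot: [0.864, 0.504, 0.002, 0.001]
ft_force: [-0.2, -0.2, -0.6]
width: 0.0278
grip_force: 15.0
time: 18.57
ee_pos: [0.5724, 0.1728, 0.1954]
eef_rot: [0.999, 0.046, 0.0, -0.0]
ft_force: [-0.8, 0.4, -0.8]
width: 0.0279
grip_force: 15.0
0.027948215178192636 14.993523806333542 [0.57236368 0.17278237 0.19540846]
[[ 0.996  0.092  0.001]
 [ 0.092 -0.996  0.   ]
 [ 0.001  0.    -1.   ]] -0.005846403542992332
[ 0.52831372 -0.24268055  0.2       ] [-0.08188748  0.40968749 -0.00463936]
```

```bash
python3 -m pendant '[[-0.0075,0.037,0,0],[-0.0075,0.037,0,0],[-0.0075,0.037,0,0],[-0.0075,0.037,0,0],[-0.0075,0.037,0,0],[-0.0075,0.037,0,0],[-0.0075,0.037,0,0],[-0.0075,0.037,0,0]]'
python3 -m pendant '[[-0.0075,0.037,0,0],[-0.0075,0.037,0,0],[-0.0068,0.038,0,-0.006],[0,0,0,0]]'
python3 - <<'E'
from h import *
wb=(.5731,-.2383,.0975)
c=r.camera("wrist");im=c["img"][:,:,::-1].copy()
for P in [(0,.047,.095),(0,-.047,.095),(-.092,-.047,.095),(-.092,.047,.095),(.042,.042,.145),(.042,-.042,.145)]:
    q=proj(c,fr(*wb,P));print(q.round(0));cv2.circle(im,tuple(int(round(k)) for k in q),2,(255,0,0),-1)
cv2.imwrite("pics/w6.png",im)
s=r.read_state();print(s["ee_pos"],tool(fr(*wb,(-.045,0,.082))))
E
```

```text
time: 19.23
ee_pos: [0.541, -0.1295, 0.1956]
eef_rot: [0.999, 0.049, 0.0, 0.0]
ft_force: [0.3, -0.6, -0.4]
width: 0.0279
grip_force: 15.0
time: 19.57
ee_pos: [0.528, -0.2508, 0.1948]
eef_rot: [0.999, 0.047, -0.001, 0.002]
ft_force: [-1.8, -0.8, -0.5]
width: 0.0279
grip_force: 15.0
[203. 148.]
[329. 147.]
[325. 260.]
[210. 261.]
[191.  87.]
[335.  86.]
[ 0.52913692 -0.24636675  0.19482176] [-0.00038571 -0.0038907   0.11281724]
```

View pics/w6.png

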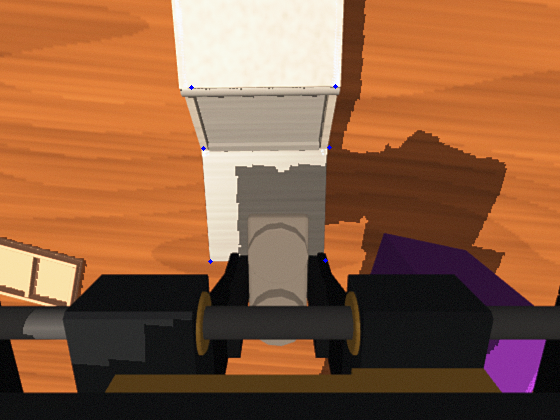

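The view shows the projected sill (203–329, 148) and ledge corners within about 2 mm of the real edges. The case is held at (278,275), lined up with the ledge. Lowering it.

```bash
python3 -m pendant '[[0,0,0.03,0],[0,0,0.03,0],[0,0,0.022,0],[0,0,0.013,0],[0,0,0.007,0],[0,0,0,0]]'
python3 -m pendant '[[0,0,0.003,0],[0,0,0.002,0],[0,0,0,0],[0,0,0,0]]'
```

```text
time: 20.12
ee_pos: [0.5304, -0.2406, 0.0923]
eef_rot: [0.999, 0.052, -0.001, -0.0]
ft_force: [-0.1, 0.6, -0.1]
width: 0.028
grip_force: 15.0
time: 20.45
ee_pos: [0.5311, -0.2416, 0.0887]
eef_rot: [0.999, 0.052, 0.001, 0.0]
ft_force: [-1.2, 0.5, -0.1]
width: 0.0277
grip_force: 15.0
```

```bash
python3 -m pendant '[[0,0,0.002,0],[0,0,0,0]]';python3 -m pendant '[[0,0,0.002,0],[0,0,0,0]]'
```

```text
time: 20.62
ee_pos: [0.5307, -0.2415, 0.086]
eef_rot: [0.999, 0.052, 0.0, 0.0]
ft_force: [0.4, 0.3, -0.1]
width: 0.0277
grip_force: 15.0
time: 20.78
ee_pos: [0.5305, -0.2414, 0.0837]
eef_rot: [0.999, 0.052, -0.0, -0.0]
ft_force: [0.6, 0.1, -0.4]
width: 0.0283
grip_force: 15.0
```

```bash
python3 -m pendant '[[0,0,0.001,0],[0,0,0,0]]';python3 -m pendant '[[0,0,0.001,0],[0,0,0,0]]';python3 -m pendant '[[0,0,0.001,0],[0,0,0,0]]'
```

```text
time: 20.95
ee_pos: [0.5305, -0.2414, 0.0828]
eef_rot: [0.999, 0.052, -0.0, -0.0]
ft_force: [-0.1, -0.2, -0.8]
width: 0.0279
grip_force: 15.0
time: 21.12
ee_pos: [0.5307, -0.2415, 0.082]
eef_rot: [0.999, 0.052, 0.0, 0.0]
ft_force: [-0.0, 0.4, -0.4]
width: 0.0276
grip_force: 15.0
time: 21.28
ee_pos: [0.5308, -0.2414, 0.0819]
eef_rot: [0.999, 0.052, 0.0, 0.0]
ft_force: [-4.1, 1.1, 9.5]
width: 0.0281
grip_force: 17.2
```

Touchdown came exactly at the predicted height. Now I release, back off with the fingers straddling the case, and close behind it.

```bash
python3 -m pendant '[[0,0,-0.0005,0],[0,0,0,0],[0,0,0,0],[0,0,0,0]]' 0.5
python3 -m pendant '[[0,0,-0.001,0],[-0.012,0,0,0],[-0.02,0,0,0],[-0.02,0,0,0],[-0.006,0,0,0],[0,0,0,0]]'
python3 -m pendant '[[0,0,0,0],[0,0,0,0],[0,0,0,0],[0,0,0,0],[0,0,0,0],[0,0,0,0],[0,0,0,0]]' 0 10
python3 - <<'E'
from h import *
wb=(.5731,-.2383,.0975)
c=r.camera("wrist");s=r.read_state()
def loc(p):
    d=np.array(p[:2])-wb[:2];return np.array([np.cos(wb[2])*d[0]+np.sin(wb[2])*d[1],-np.sin(wb[2])*d[0]+np.cos(wb[2])*d[1]]).round(4)
print("tcp",s["ee_pos"],loc(s["ee_pos"]),s["width"])
for k in r.outline_of("lens_case","wrist")[:2]:
    v,u=np.nonzero(k["mask"]);q=cv2.minAreaRect(np.c_[u,v].astype(np.float32));print(round(k["score"],2),q,[loc(ray(c,*p,.107)) for p in cv2.boxPoints(q)])
E
```

```text
time: 21.62
ee_pos: [0.531, -0.2423, 0.0819]
eef_rot: [0.999, 0.051, 0.0, 0.001]
ft_force: [-0.2, -3.0, 4.7]
width: 0.0416
grip_force: 2.4
time: 22.12
ee_pos: [0.4716, -0.2477, 0.0823]
eef_rot: [0.999, 0.051, -0.001, 0.0]
ft_force: [0.5, -0.0, -0.3]
width: 0.0437
grip_force: 0.0
time: 22.7
ee_pos: [0.4731, -0.2473, 0.0824]
eef_rot: [0.999, 0.052, 0.0, -0.0]
ft_force: [-0.3, 0.3, 0.6]
width: 0.0058
grip_force: 0.0
tcp [ 0.47304675 -0.24735693  0.08243401] [-0.1005  0.0007] 0.0032840453206660473
0.71 ((277.5, 154.0), (152.0, 69.0), 90.0) [array([-0.0114,  0.0148]), array([-0.0113, -0.0118]), array([-0.0738, -0.0139]), array([-0.074 ,  0.0163])]
```

```bash
python3 -m pendant '[[0.008,0,-0.001,0],[0.006,0,0,0],[0.005,0,0,0],[0.006,0,0,0],[0.008,0,0,0],[0.008,0,0,0],[0.008,0,0,0]]'
python3 -m pendant '[[0.008,0,0,0],[0.008,0,0,0],[0.008,0,0,0],[0,0,0,0]]'
python3 - <<'E'
from h import *
c=r.camera("wrist")
for k in r.outline_of("lens_case","wrist")[:2]: print(k["score"],k["bbox"])
for k in r.outline_of("flap","wrist")[:2]: print("flap",k["score"],k["bbox"])
E
```

```text
time: 23.38
ee_pos: [0.5225, -0.2422, 0.0834]
eef_rot: [0.999, 0.052, -0.0, -0.0]
ft_force: [-2.0, 0.2, 0.6]
width: 0.0008
grip_force: 0.8
time: 23.72
ee_pos: [0.5471, -0.2392, 0.0833]
eef_rot: [0.999, 0.052, 0.0, -0.0]
ft_force: [-1.0, 0.7, 0.6]
width: 0.0004
grip_force: 0.7
0.86 [276.3, 210.4, 59.4, 98.6]
0.29 [278.1, 189.4, 337.2, 375.5]
```

```bash
python3 -m pendant '[[0.008,0,0,0],[0.008,0,0,0],[0,0,0,0]]'
python3 -m pendant '[[0.006,0,0,0],[0.004,0,0,0],[0,0,0,0],[0,0,0,0]]'
python3 - <<'E'
from h import *
c=r.camera("wrist");cv2.imwrite("pics/w7.png",c["img"][:,:,::-1])
for k in r.outline_of("lens_case","wrist")[:2]: print(k["score"],k["bbox"])
E
```

```text
time: 24.12
ee_pos: [0.5632, -0.2376, 0.0836]
eef_rot: [0.999, 0.052, 0.001, -0.0]
ft_force: [0.4, -0.2, 0.6]
width: 0.0003
grip_force: 0.0
time: 24.45
ee_pos: [0.5719, -0.2371, 0.0835]
eef_rot: [0.999, 0.052, 0.0, -0.0]
ft_force: [-1.7, 0.1, -0.1]
width: 0.0004
grip_force: 0.2
```

The case has gone from view and the push force dropped. I'm backing out to the earlier viewpoint to compare the flap region numerically with the picture from before the push.

```bash
python3 -m pendant '[[-0.015,0,0,0],[-0.026,0,0,0],[0,0,-0.03,0],[0,0,-0.04,0],[0,0,-0.04,0],[0,0,0,0],[0,0,0,0]]' 0.55
python3 - <<'E'
from h import *
wb=(.5731,-.2383,.0975)
c=r.camera("wrist");im=c["img"];cv2.imwrite("pics/w8.png",im[:,:,::-1])
for k in r.outline_of("lens_case","wrist")[:2]: print(k["score"],k["bbox"])
for k in r.outline_of("flap","wrist")[:2]: print("flap",k["score"],k["bbox"])
print(r.read_state()["ee_pos"])
old=cv2.imread("pics/w6.png")[:,:,::-1]
for nm,i in(("old",old),("new",im)):
    print(nm,[np.array(i[v-2:v+3,255:275].mean((0,1))).round() .tolist() for v in range(86,176,8)])
for P in [(.0,0,.095),(.042,0,.137)]:print(proj(c,fr(*wb,P)))
# other views
for n in("top","scene"):
    c=r.camera(n);old=cv2.imread(f"pics/{n}0.png")[:,:,::-1]
    if n=="top":
        d=np.abs(c["img"].astype(int)-old).sum(2)
        print(d[175:200,335:365].mean(), [(k["score"],k["bbox"]) for k in r.outline_of("lens_case",n)[:2]])
E
```

```text
time: 25.13
ee_pos: [0.5319, -0.242, 0.1964]
eef_rot: [0.999, 0.052, 0.002, 0.001]
ft_force: [0.2, 0.1, -1.4]
width: 0.0395
grip_force: 0.0
flap 0.84 [276.1, 131.0, 129.6, 57.4]
[ 0.52995378 -0.24134334  0.19237629]
old [[227.0, 216.0, 196.0], [157.0, 144.0, 128.0], [171.0, 158.0, 140.0], [171.0, 158.0, 141.0], [170.0, 157.0, 140.0], [170.0, 156.0, 140.0], [167.0, 153.0, 137.0], [182.0, 168.0, 150.0], [197.0, 184.0, 166.0], [239.0, 230.0, 211.0], [155.0, 145.0, 131.0], [106.0, 98.0, 87.0]]
new [[249.0, 243.0, 228.0], [236.0, 226.0, 207.0], [157.0, 144.0, 129.0], [171.0, 158.0, 140.0], [172.0, 158.0, 141.0], [172.0, 158.0, 141.0], [170.0, 156.0, 139.0], [166.0, 153.0, 137.0], [186.0, 171.0, 153.0], [216.0, 204.0, 186.0], [228.0, 219.0, 200.0], [108.0, 100.0, 89.0]]
[278.10414299 154.29383611]
[278.83100166  95.39143587]
231.72266666666667 [(0.31, [254.6, 123.6, 18.1, 26.0]), (0.15, [345.3, 189.3, 45.2, 84.5])]
```

The flap's brightness profile matches its shut state and no case is visible. Now back to the tray handle.

```bash
python3 -m pendant '[[0.0063,-0.0376,0,0],[0.0063,-0.0376,0,0],[0.0063,-0.0376,0,0],[0.0063,-0.0376,0,0],[0.0063,-0.0376,0,0],[0.0063,-0.0376,0,0],[0.0063,-0.0376,0,0],[0.0063,-0.0376,0,0]]' 0.5
python3 -m pendant '[[0.0063,-0.0376,0,0],[0.0063,-0.0376,0,0],[0.0063,-0.0376,0,0],[0.0063,-0.0376,0,0],[0.0063,-0.0376,0,0],[0.0063,-0.0376,0,0],[0,0,0,-0.12],[0,0,0,-0.12]]'
python3 -m pendant '[[0,0,0,-0.12],[0,0,0,-0.12],[0,0,0,-0.12],[0,0,0,-0.12],[0,0,0,-0.12],[0,0,0,-0.12],[0,0,0,-0.12],[0,0,0,-0.12]]'
python3 -m pendant '[[0,0,0,-0.12],[0,0,0,-0.12],[0,0,0,-0.12],[0,0,0,0],[0,0,0,0]]'
python3 - <<'E'
from h import *
s=r.read_state();A=R.from_quat(s["eef_rot"]).as_matrix();print(s["ee_pos"],np.degrees(np.arctan2(A[1,0],A[0,0])),tool([.5627,.2909,.094]))
c=r.camera("wrist")
# bar bright columns near expected location
for z in (.122,):
  print([proj(c,[.5627+a*-.093,.2909+a,z]).round(1) for a in(0,.037)])
g=c["img"].astype(int);cv2.imwrite("pics/w9.png",c["img"][:,:,::-1])
for v in(170,190,210):
  print(v,[ (u,g[v,u].tolist()) for u in range(250,312,4)])
E
```

```text
time: 26.1
ee_pos: [0.5493, 0.0647, 0.193]
eef_rot: [0.999, 0.052, -0.0, 0.0]
ft_force: [1.0, -0.1, -0.7]
width: 0.0436
grip_force: 0.0
time: 26.77
ee_pos: [0.5623, 0.295, 0.1923]
eef_rot: [0.984, 0.176, -0.001, -0.001]
ft_force: [1.2, -0.6, -0.4]
width: 0.0438
grip_force: 0.0
time: 27.43
ee_pos: [0.5639, 0.2911, 0.1926]
eef_rot: [0.793, 0.609, -0.001, -0.0]
ft_force: [0.1, -0.1, -0.1]
width: 0.0433
grip_force: 0.0
time: 27.85
ee_pos: [0.5639, 0.2911, 0.1927]
eef_rot: [0.675, 0.738, -0.0, -0.0]
ft_force: [-0.1, -0.0, -0.2]
width: 0.0433
grip_force: 0.0
[0.56392929 0.29114363 0.19274922] 95.08750928302666 [-0.00014858 -0.00113278  0.09875056]
[array([276.5, 219.3]), array([276.2, 167.3])]
170 [(250, [231, 230, 212]), (254, [234, 233, 214]), (258, [210, 210, 189]), (262, [210, 211, 192]), (266, [214, 216, 196]), (270, [240, 219, 192]), (274, [250, 240, 216]), (278, [249, 237, 211]), (282, [209, 185, 163]), (286, [215, 216, 197]), (290, [213, 213, 193]), (294, [212, 213, 194]), (298, [211, 213, 192]), (302, [213, 213, 195]), (306, [217, 216, 196]), (310, [11, 10, 14])]
190 [(250, [232, 229, 210]), (254, [232, 228, 205]), (258, [212, 211, 191]), (262, [213, 210, 191]), (266, [209, 209, 191]), (270, [249, 239, 220]), (274, [249, 246, 231]), (278, [249, 246, 232]), (282, [244, 231, 204]), (286, [212, 214, 192]), (290, [208, 210, 187]), (294, [210, 209, 189]), (298, [210, 208, 189]), (302, [211, 209, 189]), (306, [219, 218, 198]), (310, [12, 11, 16])]
210 [(250, [231, 229, 207]), (254, [231, 229, 206]), (258, [230, 228, 207]), (262, [232, 228, 211]), (266, [232, 231, 209]), (270, [248, 238, 219]), (274, [249, 245, 230]), (278, [249, 246, 232]), (282, [244, 231, 203]), (286, [231, 229, 208]), (290, [231, 229, 208]), (294, [232, 230, 210]), (298, [232, 230, 210]), (302, [231, 228, 209]), (306, [248, 243, 220]), (310, [16, 10, 12])]
```

```bash
python3 -m pendant '[[0,-0.001,0.03,0],[0,0,0.03,0],[0,0,0.023,0],[0,0,0.012,0],[0,0,0.007,0],[0,0,0,0]]'
python3 -m pendant '[[0,0,0,0],[0,0,0,0],[0,0,0,0],[0,0,0,0],[0,0,0,0],[0,0,0,0],[0,0,0,0],[0,0,0,0]]' 0 25
python3 -m pendant '[[0,0,-0.006,0],[0,0,-0.006,0],[0,0,0,0],[0,0,0,0]]'
```

```text
time: 28.4
ee_pos: [0.5628, 0.2909, 0.0906]
eef_rot: [0.674, 0.739, -0.001, -0.0]
ft_force: [-0.7, -0.2, 1.7]
width: 0.0436
grip_force: 0.0
time: 29.07
ee_pos: [0.5625, 0.2914, 0.0918]
eef_rot: [0.673, 0.739, -0.0, -0.0]
ft_force: [-6.0, -1.7, 5.3]
width: 0.0118
grip_force: 25.0
time: 29.4
ee_pos: [0.5625, 0.2913, 0.1037]
eef_rot: [0.674, 0.739, -0.0, -0.0]
ft_force: [-4.6, 0.3, -2.2]
width: 0.0122
grip_force: 25.0
```

```bash
python3 -m pendant '[[-0.015,0,0,0],[-0.02,0,0,0],[-0.02,0,0,0],[-0.02,0,0,0],[-0.02,0,0,0],[-0.016,0,0,0],[-0.009,0,0,0],[0,0,0,0]]'
python3 -m pendant '[[0,0,0,0],[0,0,0,0]]'
```

```text
time: 30.07
ee_pos: [0.5733, 0.1716, 0.1034]
eef_rot: [0.674, 0.739, -0.0, -0.001]
ft_force: [-5.2, 3.1, -1.8]
width: 0.0118
grip_force: 25.0
time: 30.23
ee_pos: [0.5733, 0.1716, 0.1032]
eef_rot: [0.674, 0.739, -0.001, -0.0]
ft_force: [-6.0, 0.2, -2.0]
width: 0.0117
grip_force: 25.0
```

```bash
python3 -m pendant '[[0,0,0.005,0],[0,0,0.004,0],[0,0,0.002,0],[0,0,0.001,0],[0,0,0,0]]'
python3 -m pendant '[[0,0,0,0],[0,0,0,0],[0,0,0,0],[0,0,0,0]]' 0.5
python3 -m pendant '[[0,0,-0.02,0],[0,0,-0.04,0],[0,0,-0.04,0],[0,0,-0.02,0],[0,0,0,0],[0,0,0,0]]'
python3 - <<'E'
from h import *
s=r.read_state();print(s["ee_pos"])
c=r.camera("wrist");cv2.imwrite("pics/w10.png",c["img"][:,:,::-1]);g=c["img"].astype(int)
# compare with w1 by alignment: bar far end row, tray front row
o=cv2.imread("pics/w1.png")[:,:,::-1].astype(int)
print("old",[(v,o[v,276].tolist()) for v in range(108,168,4)]);print("new",[(v,g[v,276].tolist()) for v in range(108,168,4)])
c=r.camera("scene");cv2.imwrite("pics/s_end.png",c["img"][:,:,::-1]);o=cv2.imread("pics/scene0.png")[:,:,::-1].astype(int)
d=np.abs(c["img"]-o.astype(int)).sum(2)
for n in("tray","perfume","dish","lens_tray","tweezer"):
    print(n,[np.round(k["bbox"]).tolist() for k in r.outline_of(n,"scene")[:1]])
c=r.camera("top")
for n in("tray","perfume","dish","lens_tray","tweezer"):
    print(n,[np.round(k["bbox"]).tolist() for k in r.outline_of(n,"top")[:2]])
E
```

```text
time: 30.65
ee_pos: [0.5733, 0.1718, 0.0918]
eef_rot: [0.674, 0.739, -0.001, -0.0]
ft_force: [-7.8, -1.5, 4.4]
width: 0.0119
grip_force: 25.0
time: 30.98
ee_pos: [0.5749, 0.1715, 0.0918]
eef_rot: [0.674, 0.739, 0.0, 0.0]
ft_force: [0.6, -0.7, 0.8]
width: 0.0308
grip_force: 0.0
time: 31.48
ee_pos: [0.575, 0.1719, 0.2127]
eef_rot: [0.674, 0.739, 0.001, 0.001]
ft_force: [-0.2, 0.2, -1.0]
width: 0.0432
grip_force: 0.0
[0.57500375 0.17187698 0.21272849]
old [(108, [243, 243, 229]), (112, [247, 249, 236]), (116, [248, 249, 236]), (120, [133, 118, 100]), (124, [237, 241, 228]), (128, [227, 231, 214]), (132, [243, 246, 236]), (136, [237, 241, 227]), (140, [237, 240, 228]), (144, [237, 239, 228]), (148, [238, 240, 227]), (152, [241, 244, 231]), (156, [146, 128, 109]), (160, [244, 237, 218]), (164, [243, 239, 222])]
new [(108, [243, 244, 228]), (112, [244, 244, 230]), (116, [245, 245, 231]), (120, [206, 196, 172]), (124, [160, 146, 127]), (128, [204, 206, 186]), (132, [232, 236, 221]), (136, [244, 247, 235]), (140, [238, 240, 229]), (144, [239, 241, 229]), (148, [238, 241, 228]), (152, [238, 241, 227]), (156, [239, 241, 230]), (160, [157, 141, 123]), (164, [235, 212, 184])]
tray [[313.0, 300.0, 94.0, 71.0]]
perfume [[194.0, 292.0, 28.0, 46.0]]
dish [[174.0, 259.0, 38.0, 30.0]]
lens_tray [[336.0, 246.0, 35.0, 31.0]]
tweezer [[232.0, 341.0, 48.0, 12.0]]
tray [[206.0, 189.0, 26.0, 40.0]]
perfume [[255.0, 124.0, 23.0, 27.0], [206.0, 191.0, 30.0, 49.0]]
dish [[305.0, 133.0, 30.0, 27.0]]
lens_tray [[260.0, 260.0, 33.0, 29.0]]
tweezer [[209.0, 142.0, 14.0, 4.0]]
```

Run:
```python
from h import *
a=cv2.imread("pics/scene0.png",0).astype(np.float32)
b=cv2.cvtColor(r.camera("scene")["img"],cv2.COLOR_RGB2GRAY).astype(np.float32)
for n,(x,y,w,h) in dict(strip_tray=(285,285,30,40),tray=(265,270,100,75),box=(180,160,95,80),perf=(180,265,34,62),dish=(152,240,46,38),ltr=(316,228,46,38),twz=(205,332,55,26)).items():
    t=a[y:y+h,x:x+w];m=cv2.matchTemplate(b[y-8:y+h+8,x-8:x+w+8],t,cv2.TM_CCOEFF_NORMED);_,s,_,l=cv2.minMaxLoc(m);print(n,round(s,3),l[0]-8,l[1]-8)
```

```text
strip_tray 0.998 0 0
tray 0.93 0 0
box 0.944 0 0
perf 1.0 0 0
dish 0.999 0 0
ltr 0.633 0 0
twz 0.995 0 0
```

Everything is where it started: the tray is back to the pixel. Handing in.

```bash
python3 -c "
from bench import r
print(r.close_job())"
```

```text
the job is handed in; nothing more can be done
None
```

The lens case is in the cream waste box with the flap shut and the tray is back in its own end of the caddy, all at about 31 s; no bystander showed any shift in the final image check, though arm shadow made the lens tray's match weak.

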